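Press a relay module home in its test cradle

TASK

Swing the keeper lever of the test cradle wide open, then slide the plug-in relay module along the cradle's bed, contact tongue first, in under the lip of the black head until it sits fully home against the spring contacts. The springs push it back out, so finish while holding: keep it pressed home with the gripper, lever still open, so that I can close the lever behind it. Leave the loose things round about where they are.

Things in the scene. Friction and masses are not known exactly. Their poses are not given: they have to be found in the camera images.
- cradle: Test cradle fixed to the table: wooden base 185 x 96 mm, smooth grey bed (top 12 mm above the table) along cradle x to a black contact head at the far end. Origin: on the table under the bed's centre line; x = push-in direction, z up. Base spans x -100..85. Module home: its origin at cradle x 18, y 0, z 12 (tongue tip at x 54), cover front against the face of the lip.
- bed_entry (a point): Point on the bed's top and centre line at cradle x -55, axes as the cradle's: the open stretch where the module can be set down. The flared lead-ins of the guide rails begin at cradle x -34, 71 mm apart; the rails proper run from x -10 to 40, 54 mm apart, 6 mm higher than the bed.
- lip_mouth (a point): Point on the bed's top and centre line under the front face of the lip (cradle x 40), axes as the cradle's. The mouth is 54 mm wide and 7 mm high, upper edge bevelled; the sprung contact bar waits inside at cradle x 48. The head spans x 40..85 and is 36 mm high over the table (46 with its grey terminal strip at x 65..79).
- contact_bar (a joint): Travel of the spring contact bar under the lip: 0 at rest, 0.006 m when the module is home, pushed in towards +x of the cradle. It pushes back with about 4 N at first touch and 9 N at home, where the cover meets the rigid lip.
- keeper_lever (a joint): Keeper lever, flat steel bar 10 mm wide on a vertical pivot, its underside 8 mm above the bed. 0 = shut (across the slot, blocking it), grows as its knob end swings to -x of the cradle and on to the +y side (clockwise from above); stop at 2.1 rad. Wide open is anything over 1.4 rad. Light friction (about 1 N at the knob), it stays where it is left.
- lever_knob (a point): Middle of the lever's grip, an upright black knob 15 mm in diameter and 30 mm tall, 45 mm above the table (knob from 31 to 61 mm), 88 mm from the pivot. Moves with the lever.
- lever_pivot (a point): Lever's pivot axis (vertical) on the +y side of the cradle, at cradle x -25.5, y 40, 23 mm above the table.
- relay_module: Plug-in relay module, loose on the table, 0.11 kg: black base plate 72 x 50 x 5 mm with a grey cover 58 x 32 mm on it up to 40 mm. Origin: centre of the plate's underside; x points to the tongue, z up. The plate is flush with the cover at the back (x -36) and stands out 14 mm in front (x 22..36) as the tongue with six brass strips; it stands out 9 mm at each side.
- tongue_tip (a point): Middle of the tongue's front edge: module x 36, 2.5 mm above its underside.
- cover_grip (a point): Middle of the grey cover, 25 mm above the module's underside (module x -7): take the cover across its 32 mm width (module y).
- lamp_box: Bystander: brown card box 50 x 70 x 22 mm. Leave it.
- screwdriver: Bystander: red-handled screwdriver, 170 mm. Leave it.
- paint_jar: Bystander: small jar with a white cap, 35 mm wide, 45 mm tall. Leave it.
- nail_tin: Bystander: flat brown tin 64 x 98 x 28 mm. Leave it.
Things that resemble listed ones, but are neither listed nor needed, are in the scene too. Of the things that look like the cradle, the larger one is meant. Leave any blue look-alike of the relay_module alone.

How it is judged:
By the outcome, as a careful person would: the job done as asked, in the order asked, and still so for the second after the job is handed in, while the arm keeps its last pose, push and grip.
It also fails if it takes over 51 s, if anything falls off the work surface, if the arm or the gripper's body presses on something with over 40 N, if the wrist force passes 120 N, or if a joint passes its speed limit or range.

ROBOT

A 6-joint arm with a two-finger parallel gripper is mounted at the origin on the work surface; the furniture and walls round the work are solid. World frame = base frame: x ahead of the robot, y to its left, z up, the work surface at z = 0. Lengths are in m, angles in rad, forces in N, time in s.
With the tool pointing down it reaches from about 0.425 to 0.95 m from the base axis. Payload 3.5 kg.
Tool frame: the origin (TCP) lies between the finger pads; the fingertips stand 22 mm ahead of it and the grasp point (between the pads) lies 3 mm ahead of it (ctrl.nose_length is the z of the fingertips in the tool frame, in m); z points along the fingers, y is the line along which they close (so a half turn about z gives the same grasp; the last joint's range is limited). The gripper opens to 85 mm and grips with 20 to 120 N. Pads are 22 mm wide; open, the fingers measure 114 mm over their backs; the gripper's body (76 mm by 85 mm) begins 54 mm behind the grasp point. The pads swing forward as they close: fully open they stand 13 mm farther back than shut.
Start: joints at [-1.396, 0.286, 1.577, -0, 1.279, -0.15], TCP at [0.215, -0.64, 0.253] pointing down, gripper open.
Joint ranges: [-2.77, 2.77], [-0.9, 2.22], [0.21, 2.48], [-1.53, 4.67], [0.24, 2.81], [-2.84, 2.84]. Speed limits (rad/s): [2.79, 2.79, 3.14, 3.14, 3.14, 3.14].

INTERFACE

Orientations are given as a unit quaternion [x, y, z, w].
In Python, from plant import ctrl gives the robot as it stands. The module is installed in compiled form; this text tells all that it offers.
- The arm moves only by the tool send_rows, never from a script. Its argument "rows" is text: rows parted by semicolons, each of 7 numbers parted by spaces: the turn, a rotation vector about the tool's x, y, z in shares of 90 degrees (1.0 is 90 degrees), then the shift along the tool's x, y, z in parts of the range, where 1.0 means 1 m, then the opening, from -1 (shut) to 1 (fully open). A call has 1 to 8 rows; each row is the pose to reach, as a shift and turn from the pose commanded when the call began, along the tool's axes at that moment; what a row does not reach only later rows make up. A row lasts 1/8 s, in which the tool goes at most 62.5 mm and 10.7 degrees, less where a joint would pass 70% of its speed; a pose out of reach is approached as far as the arm can. A shift or turn number past 1, either way, is cut back to 1. A call with a gripper value outside its range is refused whole. The fingers move at their own pace and stop on an object; "grip_force" is the grip in N (left out, the last holds). Time passes only in rows, so rows that repeat a pose let the fingers close. It gives the time, the measured TCP pose, the force, the opening and the grip force at its end, in the units of the state.
- ctrl.get_state(): the state, without advancing time (a new reading comes with each control period).
- ctrl.read_camera(name): name is "scene" or "top" or "wrist"; returns a dict with "color" (384x512x3 uint8, red, green, blue), "fx", "fy", "cx", "cy" (pixels), "extrinsics" (4x4, takes a point from world to camera coordinates). Camera axes: x right, y down, z forward; pixel columns grow to the right and rows downward; lengths in m; the calibration is good to about 2 mm. A picture is of the moment at which its call begins. There is no depth.
- ctrl.sign_off(): hands the job in; it is judged then, once.
Trained networks look in a picture, given as the dict that the camera call returned (one of the last four; its "shot" number tells which), for a name from the list of things; names that differ only in an ending like _2 or _b are one class to them, and where a whole thing is asked for, a point or a joint stands for the part that bears it (a point fixed in the world has none). Each returns a list of dicts, best first, with "p" (0 to 1); they miss things now and then, are a little off and sometimes report something else, mostly with a low value. They report only what shows in the picture. A call takes as long as a camera call. They do not tell look-alikes from the thing itself.
- ctrl.look_for(picture, target): "position" ([x, y, z] in m, in the coordinates of the camera as it stood for that picture, good to about 4 mm: the middle of the surface that is visible of it).
The state is a dict: "time": time; "qpos": joint angles; "dq": joint speeds; "joint_efforts": joint torques, N m; "eef_pos": TCP position; "tcp_rot": TCP orientation; "contact_force": force on the tool from outside, world axes, zero at the start; "wrist_torque": the same for the moment, N m; "opening": opening from 0.0 (shut) to 1.0 (fully open); "finger_force": force on a finger pad.
Only numpy, scipy, OpenCV 4.12 (cv2) and the standard library are available. Lean on these libraries where they do the work, as an engineer would, in place of code of your own. Each camera call takes 0.05 s, during which the arm holds its last target. There are 200 camera calls.

## Working session

There is one attempt and no reset: what is moved stays moved. The work goes in short steps, Python scripts to look and compute and a tool call to move; the robot and the scene stay as the last step left them, time stands still between calls to the robot, and variables do not carry over. Pictures are saved under pics/ and viewed, at most 10 in all, crops included, and the job is handed in when it is done.

Besides the shell and the picture viewer there is one more tool, called after "Call:" as name(argument=value, ...), one argument or row to a line, values as JSON. send_rows: Moves the arm, as the interface text tells. Its arguments: {"type":"object","properties":{"rows":{"type":"string"},"grip_force":{"type":"number"}},"required":["rows"]}

```bash
mkdir -p pics; cat > h.py <<'E'
import numpy as np,cv2
from plant import ctrl
def w(pic,p):
    E=np.array(pic["extrinsics"]);return np.linalg.inv(E)@np.r_[p,1]
def px(pic,P):
    c=np.array(pic["extrinsics"])@np.r_[P,1];return np.array([pic["fx"]*c[0]/c[2]+pic["cx"],pic["fy"]*c[1]/c[2]+pic["cy"]])
def onplane(pic,u,v,z):
    Ei=np.linalg.inv(np.array(pic["extrinsics"]));d=Ei[:3,:3]@[(u-pic["cx"])/pic["fx"],(v-pic["cy"])/pic["fy"],1];o=Ei[:3,3]
    return o+d*(z-o[2])/d[2]
def save(pic,n): cv2.imwrite("pics/"+n,cv2.cvtColor(pic["color"],cv2.COLOR_RGB2BGR))
E
python3 - <<'E'
from h import *
np.set_printoptions(precision=4,suppress=True)
ims=[]
for c in("top","scene"):
    p=ctrl.read_camera(c);ims.append(p["color"])
    print(c,p["fx"],np.linalg.inv(p["extrinsics"])[:3].round(3).tolist())
    for t in("cradle","relay_module","keeper_lever","lever_knob","lever_pivot","tongue_tip","cover_grip","lip_mouth","bed_entry"):
        try:
            for r in ctrl.look_for(p,t)[:3]:
                W=w(p,r["position"])[:3];print(t,round(r["p"],2),W,px(p,W).round())
        except Exception as e: print(t,e)
    save(p,c+"0.png"); cv2.imwrite("pics/%s0b.png"%c,cv2.resize(cv2.cvtColor(p["color"],cv2.COLOR_RGB2BGR),(800,600),interpolation=cv2.INTER_CUBIC))
s=ctrl.get_state();print(s["time"],s["eef_pos"],s["tcp_rot"],ctrl.nose_length)
E
```

```text
top 386.6993468085226 [[0.106, -0.974, 0.199, 0.241], [-0.994, -0.105, 0.018, -0.079], [0.003, -0.2, -0.98, 1.266]]
cradle 0.95 [0.5274 0.0455 0.0126] [218. 177.]
cradle 0.94 [ 0.4126 -0.1517  0.002 ] [273. 217.]
relay_module 0.8 [0.3231 0.2019 0.041 ] [160. 232.]
relay_module 0.52 [0.4224 0.295  0.0401] [136. 198.]
keeper_lever 0.66 [0.503  0.0439 0.0241] [217. 183.]
lever_knob 0.61 [ 0.3994 -0.1515  0.0169] [273. 221.]
lever_pivot 0.97 [0.5287 0.0508 0.0168] [216. 176.]
lever_pivot 0.6 [ 0.4122 -0.1493  0.0076] [273. 217.]
tongue_tip 0.92 [0.3217 0.2033 0.0409] [160. 232.]
tongue_tip 0.66 [0.4167 0.2951 0.0383] [136. 200.]
cover_grip 0.74 [0.4214 0.2949 0.0338] [137. 199.]
cover_grip 0.73 [0.3227 0.2025 0.0355] [160. 232.]
lip_mouth 0.82 [ 0.4149 -0.1496  0.0066] [273. 217.]
lip_mouth 0.73 [0.5309 0.0457 0.0121] [218. 176.]
bed_entry 0.95 [ 0.412  -0.152   0.0089] [273. 217.]
bed_entry 0.8 [0.531  0.0432 0.0139] [219. 176.]
scene 380.8565294783351 [[-0.765, -0.322, 0.558, -0.126], [-0.644, 0.385, -0.661, 0.635], [-0.002, -0.865, -0.501, 0.592]]
cradle 0.96 [ 0.4139 -0.143   0.0072]
[... 321 characters left out ...]
99. 157.]
lever_knob 0.68 [0.4902 0.0339 0.0263] [225. 214.]
lever_knob 0.4 [ 0.3979 -0.1599  0.015 ] [295. 201.]
lever_pivot 0.84 [ 0.4113 -0.1448  0.0091] [288. 203.]
lever_pivot 0.78 [0.5211 0.0513 0.0128] [213. 217.]
tongue_tip 0.73 [0.3123 0.2144 0.0163] [227. 284.]
tongue_tip 0.56 [0.4104 0.3111 0.0284] [160. 283.]
cover_grip 0.78 [0.4098 0.3133 0.0244] [160. 285.]
cover_grip 0.72 [0.312  0.2136 0.0221] [227. 282.]
lip_mouth 0.81 [ 0.4124 -0.1384  0.0085] [286. 204.]
lip_mouth 0.73 [0.5191 0.0487 0.0128] [214. 217.]
bed_entry 0.94 [ 0.4155 -0.1448  0.0067] [287. 203.]
bed_entry 0.82 [0.5156 0.0493 0.0081] [215. 219.]
1.0 [ 0.2154 -0.6397  0.2533] [ 0.9868  0.1617 -0.     -0.    ] 0.022
```

```bash
python3 - <<'E'
import cv2
a=cv2.imread("pics/top0.png")[120:300,90:330];b=cv2.imread("pics/scene0.png")[120:330,120:400]
cv2.imwrite("pics/a.png",cv2.resize(a,(800,600),interpolation=cv2.INTER_CUBIC));cv2.imwrite("pics/b.png",cv2.resize(b,(800,600),interpolation=cv2.INTER_CUBIC))
E
```

```text
(no output)
```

View pics/a.png

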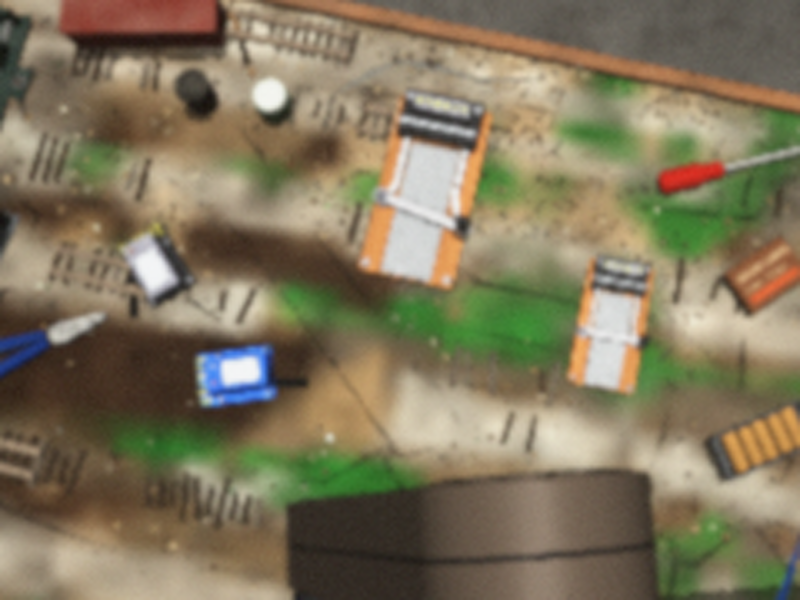

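View pics/b.png

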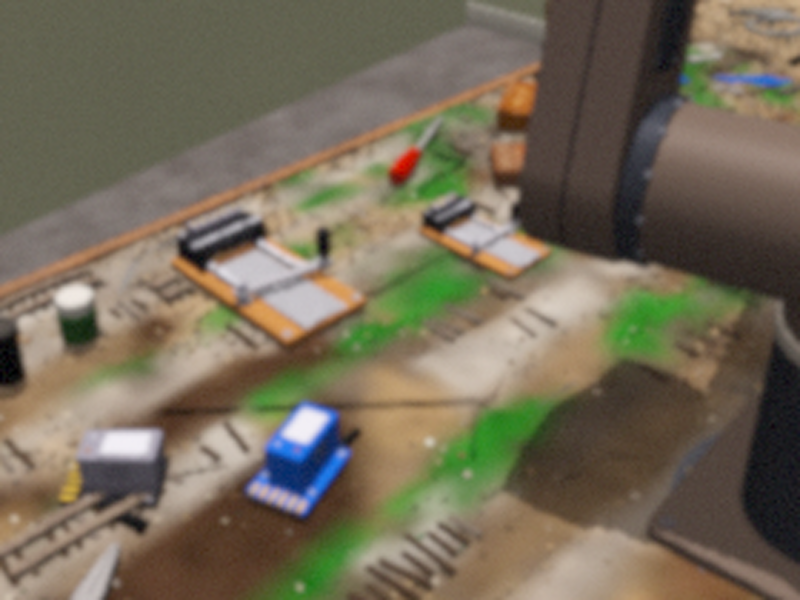

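The top picture shows the large orange-and-grey cradle at about full-frame (218,177), with its lever across and its knob at (229,187). The grey module is at (136,199) with its tongue pointing up and left, the blue look-alike is at (160,232), and the small cradle is at (273,217). The scene view agrees. Next I go over to the cradle with the wrist camera.

```bash
python3 - <<'E'
from h import *
np.set_printoptions(precision=4,suppress=True)
p=ctrl.read_camera("top")
f=lambda u,v,z:onplane(p,90+u*.3,120+v*.3,z)
for n,u,v,z in(("FL",360,268,.01),("FR",450,287,.01),("BR",491,105,.01),("knob",463,225,.05),("pivot",380,196,.026),("mod tongue L",122,245,.005),("tongue R",160,228,.005),("mod back L",160,303,.005),("back R",192,290,.005)):
    print(n,f(u,v,z))
c=ctrl.read_camera("wrist");s=ctrl.get_state()
from scipy.spatial.transform import Rotation as R
T=np.eye(4);T[:3,:3]=R.from_quat(s["tcp_rot"]).as_matrix();T[:3,3]=s["eef_pos"]
print("cam in tcp",(np.linalg.inv(T)@np.linalg.inv(c["extrinsics"])),c["fx"])
E
```

```text
FL [0.4413 0.1005 0.01  ]
FR [0.4319 0.0099 0.01  ]
BR [ 0.6218 -0.0094  0.01  ]
knob [0.4872 0.0017 0.05  ]
pivot [0.5123 0.0881 0.026 ]
mod tongue L [0.4397 0.3397 0.005 ]
tongue R [0.4609 0.3049 0.005 ]
mod back L [0.3862 0.2926 0.005 ]
back R [0.4024 0.2633 0.005 ]
cam in tcp [[-0.     -0.9557 -0.2944  0.075 ]
 [ 1.     -0.0002  0.0006 -0.0001]
 [-0.0006 -0.2944  0.9557 -0.1215]
 [ 0.      0.      0.      1.    ]] 296.40708943011504
```

Careful with the scale: shifts go in shares of 1 m and turns go in shares of 90 degrees. That gives: -551 mm / 1000 = -0.551, 502 mm / 1000 = 0.502, -65.4 degrees / 90 = -0.7267.

Call:
send_rows(
  rows="0 0 -0.7267 0.502 -0.551 0 1;0 0 -0.7267 0.502 -0.551 0 1;0 0 -0.7267 0.502 -0.551 0 1;0 0 -0.7267 0.502 -0.551 0 1;0 0 -0.7267 0.502 -0.551 0 1;0 0 -0.7267 0.502 -0.551 0 1;0 0 -0.7267 0.502 -0.551 0 1;0 0 -0.7267 0.502 -0.551 0 1",
)

```text
time: 2.1
eef_pos: [0.4171, -0.1801, 0.2538]
tcp_rot: [0.743, 0.669, 0.0, 0.001]
contact_force: [1.3, -0.4, 0.6]
opening: 1.0
finger_force: 0.0
```

```bash
python3 -c "
from h import *
s=ctrl.get_state();print(s['time'],s['eef_pos'],s['tcp_rot'],s['qpos'])"
```

```text
2.1 [ 0.41712102 -0.18012271  0.25382674] [7.43214670e-01 6.69052560e-01 2.20530143e-04 7.60622993e-04] [-6.31640258e-01 -2.21510890e-01  2.09690432e+00  1.26082195e-04
  1.26461990e+00 -5.26748941e-01]
```

To row units: 231 mm / 1000 = 0.231, 75 mm / 1000 = 0.075.

Call:
send_rows(
  rows="0 0 0 0.231 0.075 0 1;0 0 0 0.231 0.075 0 1;0 0 0 0.231 0.075 0 1;0 0 0 0.231 0.075 0 1;0 0 0 0.231 0.075 0 1;0 0 0 0.231 0.075 0 0",
)

```text
time: 2.85
eef_pos: [0.5151, 0.0399, 0.2532]
tcp_rot: [0.743, 0.669, -0.0, 0.0]
contact_force: [-0.0, -0.6, 0.1]
opening: 0.818
finger_force: 0.0
```

```bash
python3 - <<'E'
from h import *
np.set_printoptions(precision=4,suppress=True)
p=ctrl.read_camera("wrist");save(p,"w1.png")
for t in("cradle","keeper_lever","lever_knob","lever_pivot"):
    for r in ctrl.look_for(p,t)[:2]:
        W=w(p,r["position"])[:3];print(t,round(r["p"],2),W,px(p,W).round())
s=ctrl.get_state();print(s['time'],s['eef_pos'],s['tcp_rot'])
E
```

```text
cradle 0.7 [ 0.4312 -0.1464  0.0112] [212. 299.]
cradle 0.63 [0.5315 0.0529 0.0096] [268. 154.]
keeper_lever 0.89 [ 0.4063 -0.1675  0.0154] [196. 314.]
keeper_lever 0.88 [0.5016 0.0437 0.0245] [245. 166.]
lever_knob 0.72 [ 0.4005 -0.1631  0.0143] [192. 312.]
lever_knob 0.63 [0.5034 0.041  0.0258] [247. 169.]
lever_pivot 0.83 [ 0.4315 -0.1495  0.0108] [212. 300.]
lever_pivot 0.56 [0.531  0.0504 0.0149] [268. 157.]
3.1 [0.5151 0.0388 0.2534] [0.7438 0.6684 0.     0.0001]
```

View pics/w1.png

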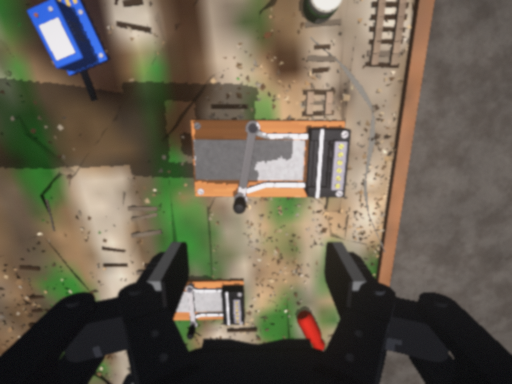

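The wrist picture shows the cradle with base corners at (191,121), (349,122), (348,197) and (193,195), the pivot at (252,127) and the knob top at (240,202). I fit the pose from both views.

```bash
cat > fit.py <<'E'
from h import *
from scipy.optimize import least_squares
np.set_printoptions(precision=4,suppress=True)
t=ctrl.read_camera("top");p=ctrl.read_camera("wrist")
def loc(q,x,y,z):
    c,s=np.cos(q[2]),np.sin(q[2]);return [q[0]+c*x-s*y,q[1]+s*x+c*y,z]
def pts(q):
    b=[(-.1,.048),(-.1,-.048),(.085,-.048),(.085,.048)];h=q[3];a=q[4]
    kx,ky=-.0255-.088*np.sin(a),.04-.088*np.cos(a)
    W=[px(p,loc(q,*c,h)) for c in b]+[px(p,loc(q,-.0255,.04,.026)),px(p,loc(q,kx,ky,.05))]
    T=[px(t,loc(q,*c,h)) for c in b[:3]]+[px(t,loc(q,-.0255,.04,.026)),px(t,loc(q,kx,ky,.05))]
    return np.array(W+T)
obs=np.array([(191,121),(193,195),(348,197),(349,122),(252,127),(240,204),(198,200.4),(225,206.1),(237.3,151.5),(204,178.8),(228.9,187.5)])
r=least_squares(lambda q:np.r_[(pts(q)-obs).ravel(),(q[3]-.01)*200],[.536,.045,-.1,.01,.1],loss="soft_l1")
print(r.x,np.degrees(r.x[2]));print((pts(r.x)-obs).round(1).tolist());q=r.x
kx,ky=-.0255-.088*np.sin(q[4]),.04-.088*np.cos(q[4])
print("knob",loc(q,kx,ky,.05),"pivot",loc(q,-.0255,.04,0))
E
python3 fit.py
```

```text
[ 0.5384  0.0452 -0.1103  0.0161  0.1832] -6.320622625941555
[[-0.6, -1.8], [2.0, 2.1], [-7.4, 0.6], [-1.2, -2.2], [1.7, 0.0], [-0.4, 0.9], [-1.1, -1.3], [0.4, -0.8], [0.5, 0.7], [0.3, -1.5], [-0.4, -1.5]]
knob [np.float64(0.49198897970808136), np.float64(0.003575532550693823), 0.05] pivot [np.float64(0.5174532049447995), np.float64(0.08781075815788078), 0]
```

To row units: 200 mm / 1000 = 0.2, 190 mm / 1000 = 0.19, 10.5 degrees / 90 = 0.1167.

Call:
send_rows(
  rows="0 0 0.1167 -0.038 -0.02 0.06 0;0 0 0.1167 -0.038 -0.02 0.115 0;0 0 0.1167 -0.038 -0.02 0.15 0;0 0 0.1167 -0.038 -0.02 0.175 0;0 0 0.1167 -0.038 -0.02 0.19 0;0 0 0.1167 -0.038 -0.02 0.2 0;0 0 0.1167 -0.038 -0.02 0.2 -0.35;0 0 0.1167 -0.038 -0.02 0.2 -0.35",
)

```text
time: 4.2
eef_pos: [0.4923, 0.0041, 0.0543]
tcp_rot: [0.801, 0.598, 0.001, 0.001]
contact_force: [-0.3, -0.2, -0.1]
opening: 0.323
finger_force: 0.0
```

```bash
python3 - <<'E'
from h import *
p=ctrl.read_camera("wrist");save(p,"w2.png");s=ctrl.get_state();print(s['time'],s['eef_pos'],s['tcp_rot'],s['opening'])
E
```

```text
4.25 [0.49234473 0.00415364 0.05438978] [8.01173934e-01 5.98430563e-01 7.40503210e-04 8.00622259e-04] 0.32532798674627716
```

View pics/w2.png

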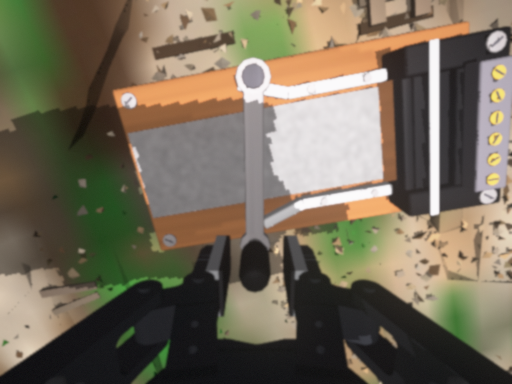

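The knob sits centred between the fingers at (256,262) and the lever bar runs straight up to the pivot at (253,76). I swing it round the pivot.

To row units: -86.7 mm / 1000 = -0.0867, -82.7 mm / 1000 = -0.0827, 80 degrees / 90 = 0.8889.

Call:
send_rows(
  rows="0 0 0.1111 0.0013 -0.0153 0 -0.35;0 0 0.2222 0.0053 -0.0301 0 -0.35;0 0 0.3333 0.0118 -0.044 0 -0.35;0 0 0.4444 0.0206 -0.0566 0 -0.35;0 0 0.5556 0.0314 -0.0674 0 -0.35;0 0 0.6667 0.044 -0.0762 0 -0.35;0 0 0.7778 0.0579 -0.0827 0 -0.35;0 0 0.8889 0.0727 -0.0867 0 -0.35",
)

```text
time: 5.25
eef_pos: [0.4294, 0.0989, 0.0542]
tcp_rot: [0.998, -0.059, 0.001, 0.0]
contact_force: [0.6, -0.7, 0.4]
opening: 0.328
finger_force: 0.4
```

To row units: -110 mm / 1000 = -0.11, -60 mm / 1000 = -0.06, 24 degrees / 90 = 0.2667.

Call:
send_rows(
  rows="0 0 0.0889 0.0009 -0.0122 0 -0.35;0 0 0.1778 0.0034 -0.0243 0 -0.35;0 0 0.2667 0.0076 -0.0358 0 -0.35;0 0 0.2667 0.0076 -0.0358 0 -0.35;0 0 0.2667 0.0076 -0.033 0 0.1;0 0 0.2667 0.0076 -0.033 0 0.1;0 0 0.2667 0.0076 -0.033 -0.06 0.1;0 0 0.2667 0.0076 -0.033 -0.11 0.5",
)

```text
time: 6.25
eef_pos: [0.4399, 0.1301, 0.1645]
tcp_rot: [0.965, -0.263, -0.0, 0.0]
contact_force: [0.9, 0.8, -0.6]
opening: 0.74
finger_force: 0.0
```

To row units: -160 mm / 1000 = -0.16, -93 mm / 1000 = -0.093, -68.5 degrees / 90 = -0.7611.

Call:
send_rows(
  rows="0 0 -0.7611 -0.093 -0.16 -0.03 1;0 0 -0.7611 -0.093 -0.16 -0.03 1;0 0 -0.7611 -0.093 -0.16 -0.03 1;0 0 -0.7611 -0.093 -0.16 -0.03 1;0 0 -0.7611 -0.093 -0.16 -0.03 1;0 0 -0.7611 -0.093 -0.16 -0.03 1;0 0 -0.7611 -0.093 -0.16 -0.03 1;0 0 -0.7611 -0.093 -0.16 -0.03 1",
)

```text
time: 7.25
eef_pos: [0.4412, 0.3152, 0.1931]
tcp_rot: [0.946, 0.325, -0.0, 0.0]
contact_force: [-0.3, -0.3, 0.0]
opening: 0.998
finger_force: 0.0
```

```bash
python3 - <<'E'
from h import *
np.set_printoptions(precision=4,suppress=True)
p=ctrl.read_camera("wrist");save(p,"w3.png")
for t in("relay_module","tongue_tip","cover_grip"):
    for r in ctrl.look_for(p,t)[:2]:
        W=w(p,r["position"])[:3];print(t,round(r["p"],2),W,px(p,W).round())
t=ctrl.read_camera("top")["color"][140:230,180:300]
s=ctrl.get_state();print(s['time'],s['eef_pos'],s['tcp_rot'])
im=np.zeros((600,800,3),np.uint8);im[:384,:512]=p["color"];im[384:,:288]=cv2.resize(t,(288,216))
cv2.imwrite("pics/w3b.png",im[:,:,::-1])
E
```

```text
relay_module 0.74 [0.3367 0.2079 0.0292] [274. 308.]
relay_module 0.7 [0.4298 0.3088 0.0427] [254. 199.]
tongue_tip 0.96 [0.4289 0.3068 0.0385] [255. 199.]
tongue_tip 0.56 [0.3365 0.2127 0.0291] [271. 306.]
cover_grip 0.88 [0.3386 0.2155 0.0322] [270. 305.]
cover_grip 0.59 [0.4352 0.3072 0.0407] [259. 195.]
7.5 [0.4413 0.3155 0.1933] [ 0.9456  0.3254  0.     -0.    ]
```

View pics/w3b.png

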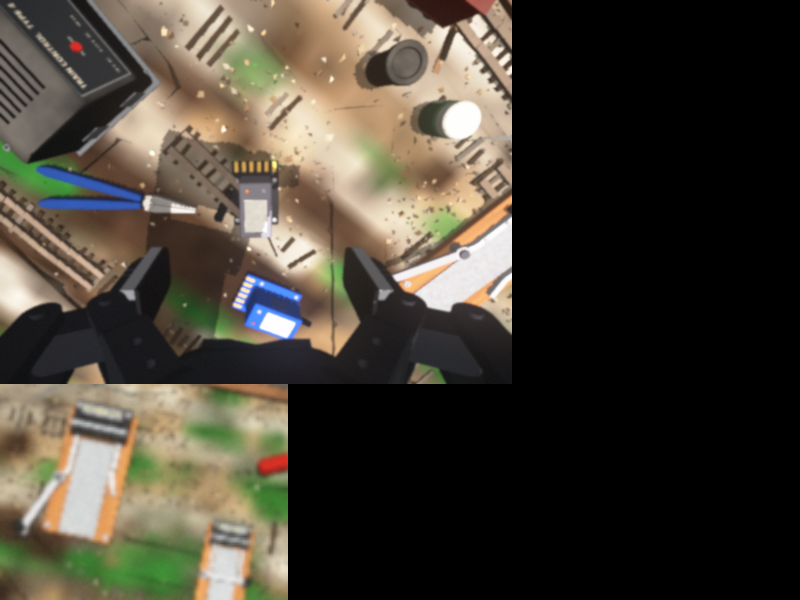

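The lever is wide open in the inset, pointing down and left. The module is at wrist (257,200) with its tongue up at rows 160-173. I enlarge it.

```bash
python3 - <<'E'
import cv2
cv2.imwrite("pics/w3c.png",cv2.resize(cv2.imread("pics/w3.png")[150:250,205:310],(630,600),interpolation=cv2.INTER_CUBIC))
E
```

```text
(no output)
```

View pics/w3c.png

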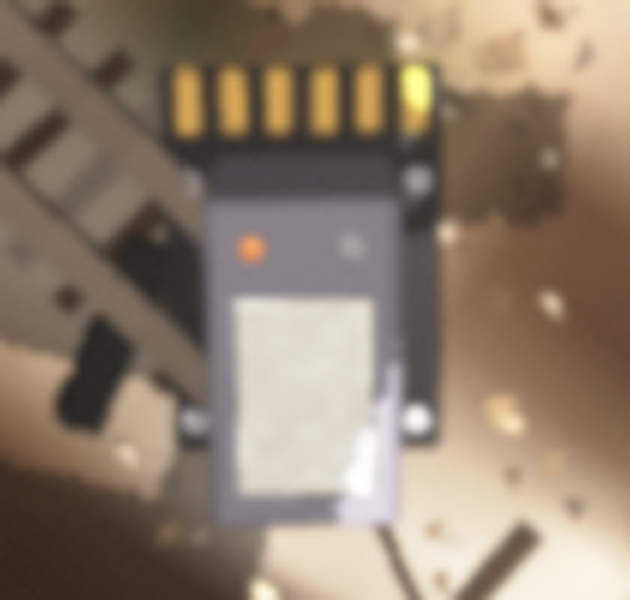

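```bash
python3 - <<'E'
from h import *
from scipy.optimize import least_squares
np.set_printoptions(precision=4,suppress=True)
p=ctrl.read_camera("wrist");t=ctrl.read_camera("top")
m=[(.036,.025,.005),(.036,-.025,.005),(-.036,-.025,.005),(.022,.016,.04),(.022,-.016,.04),(-.036,-.016,.04),(-.036,.016,.04)]
o=np.array([(163,63),(441,65),(440,442),(203,198),(400,196),(395,522),(220,524)])/6+[205-.4,150-.4]
def P(q):
    c,s=np.cos(q[2]),np.sin(q[2]);return [[q[0]+c*x-s*y,q[1]+s*x+c*y,q[3]+z] for x,y,z in m]
ot=np.array([(122,245),(160,228),(192,290)])*.3+[90,120]
f=lambda q:np.r_[np.ravel([px(p,a) for a in P(q)]-o),0.7*np.ravel([px(t,a) for a in P(q)[:3]]-ot)]
r=least_squares(f,[.422,.3,.66,0]);q=r.x;print(q,np.degrees(q[2]));print(f(q).round(1))
s=ctrl.get_state();from scipy.spatial.transform import Rotation as R
Rt=R.from_quat(s["tcp_rot"]);c,sn=np.cos(q[2]),np.sin(q[2])
g=[q[0]-.007*c,q[1]-.007*sn,.032+0]
print("shift mm",1e3*Rt.inv().apply(np.array(g)-s["eef_pos"]),"psi",np.degrees(2*np.arctan2(s["tcp_rot"][1],s["tcp_rot"][0])))
E
```

```text
[ 0.4245  0.3036  0.6718 -0.0053] 38.49351274358559
[-0.   1.3  0.2  0.6 -0.5 -0.1  0.2 -0.3  0.2 -0.3  0.7 -0.3 -1.1 -0.4
 -1.   0.6  0.2 -1.3  1.  -1.8]
shift mm [-27.536   -0.8527 161.3299] psi 37.99152612288875
```

To row units: 161 mm / 1000 = 0.161, 154 mm / 1000 = 0.154, -0.5 degrees / 90 = -0.0056.

Call:
send_rows(
  rows="0 0 -0.0056 -0.0275 -0.0008 0.06 0.4;0 0 -0.0056 -0.0275 -0.0008 0.11 0.4;0 0 -0.0056 -0.0275 -0.0008 0.14 0.4;0 0 -0.0056 -0.0275 -0.0008 0.154 0.4;0 0 -0.0056 -0.0275 -0.0008 0.161 0.4;0 0 -0.0056 -0.0275 -0.0008 0.161 -0.1;0 0 -0.0056 -0.0275 -0.0008 0.161 -0.5;0 0 -0.0056 -0.0275 -0.0008 0.161 -0.5",
  grip_force=60,
)

```text
time: 8.6
eef_pos: [0.4203, 0.2998, 0.0338]
tcp_rot: [0.944, 0.33, 0.002, -0.0]
contact_force: [0.4, 0.3, 3.0]
opening: 0.367
finger_force: 60.3
```

To row units: -40 mm / 1000 = -0.04, -10 mm / 1000 = -0.01.

Call:
send_rows(
  rows="0 0 0 0 0 0 -0.5;0 0 0 0 0 0 -0.5;0 0 0 0 0 -0.01 -0.5;0 0 0 0 0 -0.04 -0.5",
)

```text
time: 9.1
eef_pos: [0.4169, 0.2982, 0.0707]
tcp_rot: [0.944, 0.33, -0.003, 0.0]
contact_force: [-0.3, -0.9, -1.3]
opening: 0.364
finger_force: 59.8
```

To row units: 220.8 mm / 1000 = 0.2208, 180 mm / 1000 = 0.18, 44.8 degrees / 90 = 0.4978.

Call:
send_rows(
  rows="0 0 0 0 0 -0.05 -0.5;0 0 0.1111 -0.01 0.02 -0.08 -0.5;0 0 0.2222 -0.038 0.073 -0.08 -0.5;0 0 0.3333 -0.066 0.126 -0.08 -0.5;0 0 0.4444 -0.094 0.18 -0.08 -0.5;0 0 0.4978 -0.1155 0.2208 -0.08 -0.5;0 0 0.4978 -0.1155 0.2208 -0.08 -0.5;0 0 0.4978 -0.1155 0.2208 -0.08 -0.5",
)

```text
time: 10.1
eef_pos: [0.4655, 0.0547, 0.152]
tcp_rot: [0.998, -0.055, -0.001, -0.0]
contact_force: [0.4, -0.3, -1.3]
opening: 0.36
finger_force: 60.1
```

```bash
python3 - <<'E'
from h import *
p=ctrl.read_camera("wrist");save(p,"w4.png");s=ctrl.get_state();print(s['time'],s['eef_pos'],s['tcp_rot'],s['opening'],s['contact_force'])
np.savez("w4.npz",E=p["extrinsics"],k=[p["fx"],p["fy"],p["cx"],p["cy"]])
cv2.imwrite("pics/w4b.png",cv2.resize(p["color"][:,:,::-1],(800,600),interpolation=cv2.INTER_CUBIC))
E
```

```text
10.15 [0.46553601 0.05524535 0.15196029] [ 9.98517704e-01 -5.44242504e-02 -6.00330364e-04 -1.88672386e-04] 0.3639007499043431 [-0.72341297 -0.07180082 -1.98639043]
```

View pics/w4b.png

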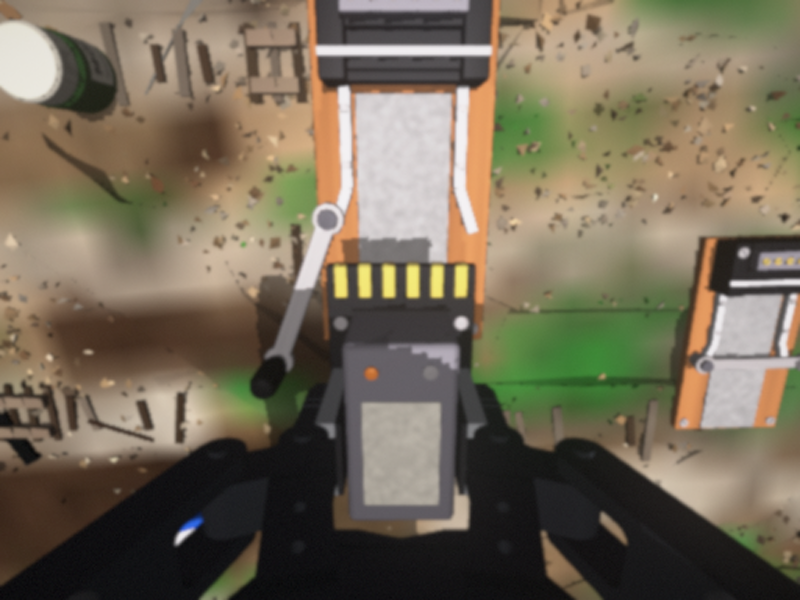

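The module hangs aligned with the cradle. Its tongue edge is at row 264 with centre column 401.5, while the bed and rail centre is at column 404. The pivot is at (328,218) and the lever is wide open.

```bash
python3 - <<'E'
from h import *
np.set_printoptions(precision=1,suppress=True)
d=np.load("w4.npz");k=d["k"];p=dict(extrinsics=d["E"],fx=k[0],fy=k[1],cx=k[2],cy=k[3])
th=np.radians(-6.24);X=np.array([np.cos(th),np.sin(th)]);Y=np.array([-X[1],X[0]])
tcp=np.array([.46554,.05525])
for n,u,v,z,cx in(("pivot",328,218,.027,-25.5),("railbendL",352,185,.018,-10),("railbendR",456,183,.018,-10),("flareR",475,232,.018,-34),("bed end",404,93,.012,40),("lip top",404,82,.034,40),("baseR",484,335,.01,None),("baseL",327,330,.01,None),("tongueL",328,264,.123,0),("tongueR",475,264,.123,0),("cover FL",344,345,.158,0),("cover FR",460,345,.158,0),("cover back",402,518,.158,0)):
    P=onplane(p,(u+.5)/1.5625-.5,(v+.5)/1.5625-.5,z)[:2]-tcp
    print(n,"tool-x",1e3*P@X,"left",1e3*P@Y, "cradle origin ahead of TCP", None if not cx else 1e3*P@X-cx)
E
```

```text
pivot tool-x 46.711586626557484 left 37.6306638027353 cradle origin ahead of TCP 72.21158662655748
railbendL tool-x 63.10699085237801 left 25.373074518251656 cradle origin ahead of TCP 73.106990852378
railbendR tool-x 64.07750488723143 left -30.175084864870986 cradle origin ahead of TCP 74.07750488723143
flareR tool-x 37.948292346776284 left -41.524871320975485 cradle origin ahead of TCP 71.94829234677628
bed end tool-x 108.94901926903951 left -2.416507649056257 cradle origin ahead of TCP 68.94901926903951
lip top tool-x 110.86444285163584 left -2.2648278950503777 cradle origin ahead of TCP 70.86444285163584
baseR tool-x -25.715111648682957 left -51.16241388879835 cradle origin ahead of TCP None
baseL tool-x -22.36794647471119 left 44.071000644225016 cradle origin ahead of TCP None
tongueL tool-x 42.77630187238727 left 23.421284686663654 cradle origin ahead of TCP None
tongueR tool-x 42.71948875397848 left -25.211752878588243 cradle origin ahead of TCP None
cover FL tool-x 28.215226315470606 left 14.57809544407979 cradle origin ahead of TCP None
cover FR tool-x 28.17864165506185 left -16.501166524859713 cradle origin ahead of TCP None
cover back tool-x -28.394035175657354 left -0.9421293308903474 cradle origin ahead of TCP None
```

To row units: 102 mm / 1000 = 0.102, 1.5 mm / 1000 = 0.0015.

Call:
send_rows(
  rows="0 0 0 -0.003 0.0015 0.04 -0.5;0 0 0 -0.003 0.0015 0.075 -0.5;0 0 0 -0.003 0.0015 0.092 -0.5;0 0 0 -0.003 0.0015 0.1 -0.5;0 0 0 -0.003 0.0015 0.102 -0.5;0 0 0 -0.003 0.0015 0.102 -0.5",
)

```text
time: 10.9
eef_pos: [0.4636, 0.0537, 0.051]
tcp_rot: [0.999, -0.054, 0.001, 0.0]
contact_force: [-0.1, 0.1, -1.6]
opening: 0.362
finger_force: 60.1
```

To row units: 2 mm / 1000 = 0.002.

Call:
send_rows(
  rows="0 0 0 0 0 0.002 -0.5;0 0 0 0 0 0.002 -0.5",
)

```text
time: 11.15
eef_pos: [0.4633, 0.0534, 0.0487]
tcp_rot: [0.998, -0.055, 0.0, 0.0]
contact_force: [0.7, 0.2, -1.4]
opening: 0.362
finger_force: 60.1
```

To row units: 1 mm / 1000 = 0.001.

Call:
send_rows(
  rows="0 0 0 0 0 0.001 -0.5;0 0 0 0 0 0.001 -0.5",
)

```text
time: 11.4
eef_pos: [0.4631, 0.0534, 0.0473]
tcp_rot: [0.998, -0.055, 0.0, -0.0]
contact_force: [0.3, -0.5, -1.4]
opening: 0.366
finger_force: 60.1
```

To row units: 1 mm / 1000 = 0.001.

Call:
send_rows(
  rows="0 0 0 0 0 0.001 -0.5;0 0 0 0 0 0.001 -0.5",
)

```text
time: 11.65
eef_pos: [0.463, 0.0534, 0.0462]
tcp_rot: [0.998, -0.055, -0.0, -0.0]
contact_force: [0.4, 0.9, -0.7]
opening: 0.369
finger_force: 60.1
```

To row units: 0.7 mm / 1000 = 0.0007.

Call:
send_rows(
  rows="0 0 0 0 0 0.0007 -0.5;0 0 0 0 0 0.0007 -0.5",
)

```text
time: 11.9
eef_pos: [0.4631, 0.0534, 0.0459]
tcp_rot: [0.998, -0.055, -0.0, 0.0]
contact_force: [-1.3, -0.1, 1.9]
opening: 0.364
finger_force: 60.5
```

To row units: -5 mm / 1000 = -0.005, -1 mm / 1000 = -0.001.

Call:
send_rows(
  rows="0 0 0 0 0 -0.001 -0.05;0 0 0 0 0 -0.001 -0.05;0 0 0 0 0 -0.005 -0.05;0 0 0 0 0 -0.005 -0.5;0 0 0 0 0 -0.005 -0.5;0 0 0 0 0 -0.005 -0.5",
  grip_force=80,
)

```text
time: 12.65
eef_pos: [0.4639, 0.0533, 0.0516]
tcp_rot: [0.998, -0.055, 0.001, 0.0]
contact_force: [-1.6, -0.0, 6.3]
opening: 0.356
finger_force: 81.0
```

```bash
python3 - <<'E'
from h import *
p=ctrl.read_camera("wrist");save(p,"w5.png");s=ctrl.get_state();print(s['time'],s['eef_pos'],s['tcp_rot'],s['opening'],s['contact_force'])
np.savez("w5.npz",E=p["extrinsics"],k=[p["fx"],p["fy"],p["cx"],p["cy"]])
cv2.imwrite("pics/w5b.png",cv2.resize(p["color"][:,:,::-1],(800,600),interpolation=cv2.INTER_CUBIC))
E
```

```text
12.7 [0.46390305 0.05333575 0.05158321] [ 9.98497982e-01 -5.47830501e-02  7.71324909e-04  4.68251468e-05] 0.3565666601762136 [6.90420145e-02 3.65701558e-03 6.14476644e+00]
```

View pics/w5b.png

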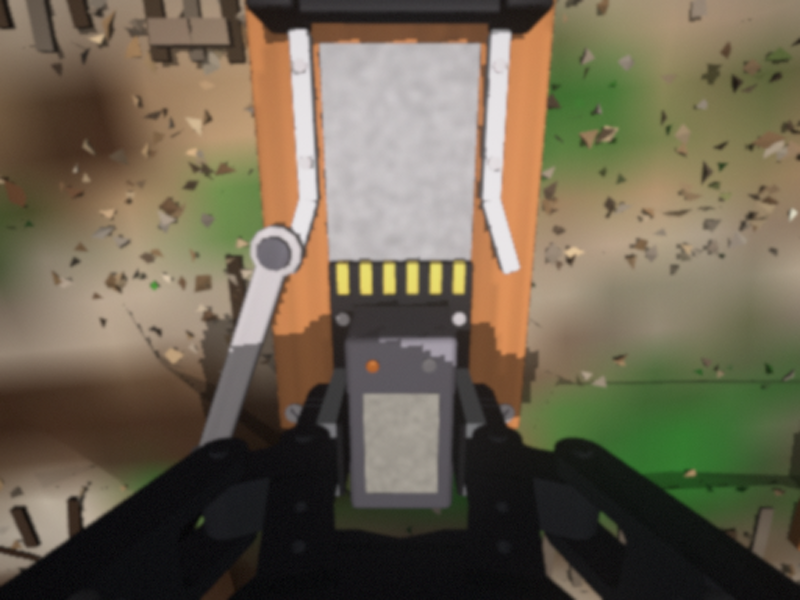

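To row units: 42 mm / 1000 = 0.042, 34 mm / 1000 = 0.034.

Call:
send_rows(
  rows="0 0 0 0.012 -0.0004 -0.0005 -0.5;0 0 0 0.024 -0.0004 -0.0005 -0.5;0 0 0 0.034 -0.0004 -0.0005 -0.5;0 0 0 0.042 -0.0004 -0.0005 -0.5",
)

```text
time: 13.2
eef_pos: [0.5036, 0.0495, 0.0517]
tcp_rot: [0.998, -0.055, -0.003, -0.0]
contact_force: [-9.0, 0.4, 13.2]
opening: 0.353
finger_force: 81.7
```

To row units: 25 mm / 1000 = 0.025, 22 mm / 1000 = 0.022.

Call:
send_rows(
  rows="0 0 0 0.008 0 0 -0.5;0 0 0 0.016 0 0 -0.5;0 0 0 0.022 0 0 -0.5;0 0 0 0.025 0 0 -0.5;0 0 0 0.025 0 0 -0.5",
)

```text
time: 13.82
eef_pos: [0.529, 0.0467, 0.0517]
tcp_rot: [0.998, -0.055, -0.002, -0.0]
contact_force: [-4.8, 0.3, 7.8]
opening: 0.356
finger_force: 81.2
```

To row units: 5 mm / 1000 = 0.005, 2 mm / 1000 = 0.002.

Call:
send_rows(
  rows="0 0 0 0.002 0 -0.0006 -0.5;0 0 0 0.005 0 -0.0006 -0.5;0 0 0 0.005 0 -0.0006 -0.5",
)

```text
time: 14.2
eef_pos: [0.535, 0.0459, 0.0516]
tcp_rot: [0.998, -0.055, 0.0, -0.0]
contact_force: [-0.6, 0.1, 1.0]
opening: 0.355
finger_force: 80.7
```

To row units: 5 mm / 1000 = 0.005, 2.5 mm / 1000 = 0.0025.

Call:
send_rows(
  rows="0 0 0 0.0025 0 0 -0.5;0 0 0 0.005 0 0 -0.5;0 0 0 0.005 0 0 -0.5",
)

```text
time: 14.58
eef_pos: [0.5401, 0.0453, 0.0516]
tcp_rot: [0.998, -0.055, 0.001, 0.0]
contact_force: [-1.3, 0.7, 1.8]
opening: 0.358
finger_force: 80.6
```

Nearly free of friction, and the tip is about at the mouth. I carry on in small steps and look for the spring.

To row units: 4 mm / 1000 = 0.004, 2 mm / 1000 = 0.002.

Call:
send_rows(
  rows="0 0 0 0.002 0 0 -0.5;0 0 0 0.004 0 0 -0.5;0 0 0 0.004 0 0 -0.5",
)

```text
time: 14.95
eef_pos: [0.5423, 0.0451, 0.0517]
tcp_rot: [0.998, -0.055, -0.002, -0.0]
contact_force: [-6.5, 0.8, 8.0]
opening: 0.36
finger_force: 81.3
```

Call:
send_rows(
  rows="0 0 0 0.002 0 0 -0.5;0 0 0 0.003 0 0 -0.5;0 0 0 0.003 0 0 -0.5",
)

```text
time: 15.32
eef_pos: [0.5436, 0.045, 0.0519]
tcp_rot: [0.998, -0.055, -0.005, -0.0]
contact_force: [-12.7, 0.1, 13.2]
opening: 0.357
finger_force: 82.0
```

```bash
python3 - <<'E'
from h import *
p=ctrl.read_camera("wrist");s=ctrl.get_state();print(s['time'],s['eef_pos'],s['tcp_rot'],s['opening'],s['contact_force'])
cv2.imwrite("pics/w6b.png",cv2.resize(p["color"][:,:,::-1],(800,600),interpolation=cv2.INTER_CUBIC))
E
```

```text
15.375 [0.54357616 0.04498371 0.0518595 ] [ 9.98483115e-01 -5.48330596e-02 -4.97933008e-03 -1.00514836e-04] 0.35629642731703615 [-13.26518535   0.96317194  13.27869697]
```

View pics/w6b.png

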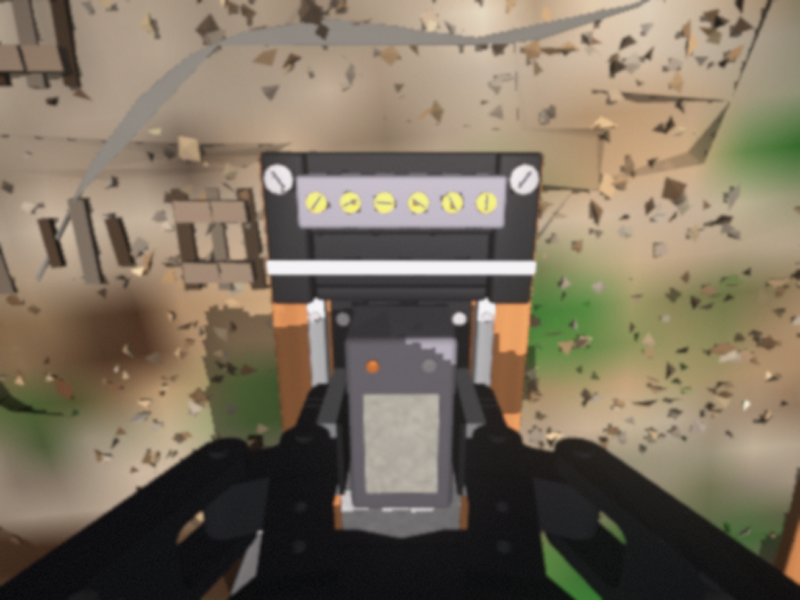

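To row units: 3 mm / 1000 = 0.003, -1 mm / 1000 = -0.001.

Call:
send_rows(
  rows="0 0 0 0.001 0 -0.001 -0.5;0 0 0 0.003 0 -0.001 -0.5;0 0 0 0.003 0 -0.001 -0.5",
)

```text
time: 15.75
eef_pos: [0.5463, 0.0447, 0.0519]
tcp_rot: [0.998, -0.055, -0.005, -0.0]
contact_force: [-10.6, -0.3, 9.9]
opening: 0.36
finger_force: 81.4
```

To row units: 3 mm / 1000 = 0.003, 1.5 mm / 1000 = 0.0015.

Call:
send_rows(
  rows="0 0 0 0.0015 0 -0.0003 -0.5;0 0 0 0.003 0 -0.0003 -0.5;0 0 0 0.003 0 -0.0003 -0.5",
)

```text
time: 16.12
eef_pos: [0.5483, 0.0445, 0.052]
tcp_rot: [0.998, -0.055, -0.007, -0.0]
contact_force: [-13.1, 0.6, 10.7]
opening: 0.357
finger_force: 81.6
```

To row units: 3 mm / 1000 = 0.003, 1.5 mm / 1000 = 0.0015, 0.8 degrees / 90 = 0.0089.

Call:
send_rows(
  rows="0 0.0056 0 0.0015 0 0 -0.5;0 0.0089 0 0.003 0 0 -0.5;0 0.0089 0 0.003 0 0 -0.5",
)

```text
time: 16.5
eef_pos: [0.5484, 0.0445, 0.0518]
tcp_rot: [0.998, -0.055, -0.004, 0.0]
contact_force: [-21.2, 0.8, 18.8]
opening: 0.36
finger_force: 82.7
```

To row units: 3 mm / 1000 = 0.003, 1.5 mm / 1000 = 0.0015.

Call:
send_rows(
  rows="0 0 0 0.0015 0 0 -0.5;0 0 0 0.003 0 0 -0.5;0 0 0 0.003 0 0 -0.5",
)

```text
time: 16.88
eef_pos: [0.5486, 0.0445, 0.0519]
tcp_rot: [0.998, -0.055, -0.008, 0.0]
contact_force: [-29.7, -0.4, 26.4]
opening: 0.355
finger_force: 83.8
```

To row units: -1.5 mm / 1000 = -0.0015, -1 mm / 1000 = -0.001.

Call:
send_rows(
  rows="0 0 0 0 0 -0.001 -0.5;0 0 0 -0.001 0 -0.0015 -0.5;0 0 0 -0.001 0 -0.0015 -0.5;0 0 0 -0.001 0 -0.0015 -0.5",
)

```text
time: 17.38
eef_pos: [0.5485, 0.0445, 0.0519]
tcp_rot: [0.998, -0.055, -0.006, 0.0]
contact_force: [-22.3, 0.3, 15.0]
opening: 0.358
finger_force: 82.0
```

```bash
python3 - <<'E'
from h import *
p=ctrl.read_camera("wrist");t=ctrl.read_camera("top");s=ctrl.get_state();print(s['time'],s['eef_pos'],s['tcp_rot'],s['opening'],s['contact_force'])
im=np.zeros((600,800,3),np.uint8);im[:600,:500]=cv2.resize(p["color"][140:320,181:331],(500,600),interpolation=cv2.INTER_CUBIC)
im[:300,500:]=cv2.resize(t["color"][140:220,180:260],(300,300),interpolation=cv2.INTER_CUBIC)
cv2.imwrite("pics/w7b.png",im[:,:,::-1])
E
```

```text
17.475 [0.54850281 0.04450032 0.05192277] [ 9.98481496e-01 -5.47255422e-02 -6.31015387e-03  9.14949979e-06] 0.35571233234236205 [-22.74225266   0.46518838  14.83042002]
```

View pics/w7b.png

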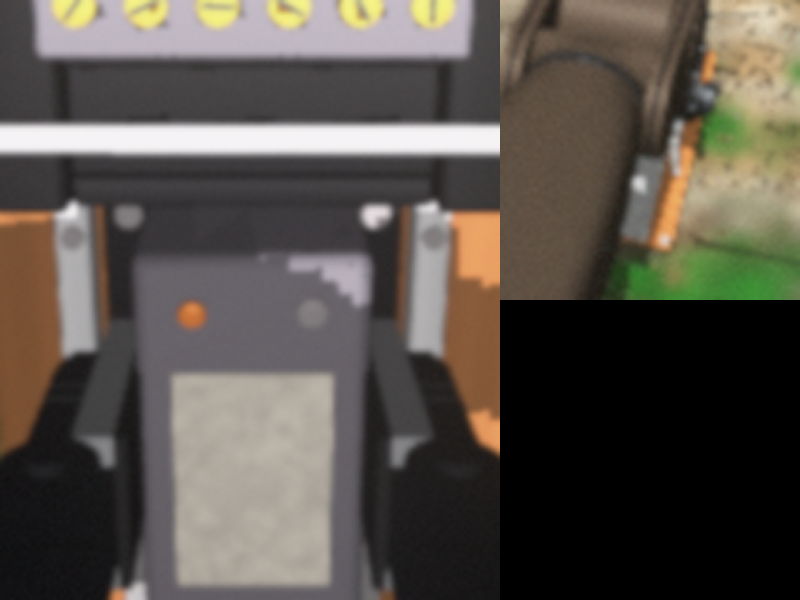

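```bash
python3 - <<'E'
from h import *
p=ctrl.read_camera("wrist");th=np.radians(-6.27);X=np.array([np.cos(th),np.sin(th)])
for n,u,v,z in(("strip front z46",250,57,.046),("cover front top z52",250,255,.052),("head side-block front z36",30,211,.036),("head side-block right",480,211,.036)):
    P=onplane(p,181+u*.3-.35,140+v*.3-.35,z);print(n,1e3*(P[:2]-s@[0]) if 0 else round(1e3*float(P[:2]@X),1))
s=ctrl.get_state();print(1e3*np.array(s["eef_pos"][:2])@X,s["contact_force"])
E
```

```text
strip front z46 593.4
cover front top z52 568.3
head side-block front z36 568.8
head side-block right 568.7
540.3615517339412 [-22.0270071    0.71961111  15.28131129]
```

Call:
send_rows(
  rows="0 0 0 0 0 0 -0.5;0 0 0 0 0 0 -0.5;0 0 0 0 0 0 -0.5;0 0 0 0 0 0 -0.5",
)

```text
time: 18.02
eef_pos: [0.5485, 0.0445, 0.052]
tcp_rot: [0.998, -0.055, -0.006, 0.0]
contact_force: [-21.7, 0.2, 15.4]
opening: 0.36
finger_force: 82.0
```

```bash
python3 - <<'E'
from h import *
for c in("scene","top"):
    p=ctrl.read_camera(c)
    for t in("lever_knob","keeper_lever"):
        for r in ctrl.look_for(p,t)[:2]: print(c,t,round(r["p"],2),w(p,r["position"])[:3].round(3))
    print([ (n,px(p,P).round().tolist()) for n,P in(("open",[.438,.128,.055]),("shut",[.506,0,.055]))])
    if c=="scene":
        u,v=px(p,[.438,.128,.055]).round().astype(int);print(p["color"][v-6:v+12:2,u-8:u+9:2].mean(2).astype(int))
s=ctrl.get_state();print(s["time"],s["eef_pos"],s["contact_force"])
E
```

```text
scene lever_knob 0.75 [0.436 0.132 0.024]
scene lever_knob 0.74 [0.592 0.214 0.028]
scene keeper_lever 0.53 [0.438 0.131 0.026]
[('open', [213.0, 229.0]), ('shut', [230.0, 198.0])]
[[151 166 143 143 148 155 176 202 208]
 [181 214 168 125 149 195 205 198 172]
 [172 184 156 108 112 160 164 149 146]
 [105 145 145  89  43  72 120 138 145]
 [ 94 123 142  75  34  55 101 119 131]
 [118 110 135  80  24  49 101 115 114]
 [140 121 119  80  28  40  97 124 128]
 [113 110 107  81  38  50  92 123 127]
 [ 86  71  98 116  98 106 112  92  89]]
top lever_knob 0.39 [ 0.4   -0.154  0.015]
[('open', [188.0, 198.0]), ('shut', [230.0, 182.0])]
18.325 [0.54850029 0.04449378 0.05192575] [-22.4313938    1.77538176  15.59901363]
```

The knob is still at the wide-open place, and the module is steady against the stop.

```bash
python3 -c "
from plant import ctrl
print(ctrl.sign_off())"
```

```text
the job is handed in; nothing more can be done
None
```

The keeper lever is wide open and the relay module is pressed home under the lip, held by the gripper with about 22 N of push; the job is handed in at about 18 s.

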